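# Free the label reader and present the solder-paste jar to it

### The arm

A 6-joint arm with a two-finger parallel gripper is mounted at the origin on the work surface. World frame = base frame: x ahead of the robot, y to its left, z up, the work surface at z = 0. Lengths are in m, angles in degrees, forces in N, time in s.
With the tool pointing down it reaches from about 0.275 to 0.825 m from the base axis. Payload 5.2 kg.
Tool frame: the origin (TCP) lies on the centre line of the jaws, within the pads' length; the fingertips stand 19 mm ahead of it and the grasp point (between the pads) is the TCP; z points along the fingers, y is the line along which they close (so a half turn about z gives the same grasp; the last joint's range is limited). The gripper opens to 93 mm and grips with 3 to 60 N. Pads are 15 mm wide; open, the fingers measure 128 mm over their backs; the gripper's body (75 mm by 188 mm) begins 65 mm behind the grasp point.
Start: joints at [-81.75, 14.817, 87.949, -0, 77.235, -11.62], TCP at [0.187, -0.517, 0.238] pointing down, gripper open.
Joint ranges: [-179.93, 179.93], [-52.35, 119.4], [10.71, 147.94], [-69.91, 249.91], [12.55, 155.21], [-178.61, 178.61]. Speed limits (degrees/s): [147.25, 147.25, 180, 180, 180, 180].

### API

Orientations are given as a 3x3 rotation matrix whose columns are the frame's x, y, z axes.
In Python, from cell import ctrl gives the robot as it stands.
- The arm moves only by the shell command python3 -m inch 'ROWS' [FORCE]. ROWS is text: rows parted by semicolons, each of 5 numbers parted by spaces: the shift along the tool's x, y, z normalised to -1 to 1, where 1 is 0.5 m, then the turn about the tool's z normalised to -1 to 1, where 1 is 45 degrees, then the opening, from 0 (shut) to 1 (fully open). In form: dx dy dz roll gripper; .... A call has 1 to 8 rows; each row is the pose to reach, as a shift and turn from the pose commanded when the call began, along the tool's axes at that moment; what a row does not reach only later rows make up. A row lasts 1/8 s, in which the tool goes at most 62.5 mm and 10.7 degrees, less where a joint would pass 70% of its speed; a pose out of reach is approached as far as the arm can. A call with a number of a shift or a turn outside -1 to 1 is refused whole. A call with a gripper value outside its range is refused whole. The fingers move at their own pace and stop on an object; FORCE is the grip in N (left out, the last holds). Time passes only in rows, so rows that repeat a pose let the fingers close. It gives the time, the measured TCP pose, the force, the opening and the grip force at its end, in the units of the state.
- ctrl.state(): the state, without advancing time (a new reading comes with each control period).
- ctrl.camera(name): name is "scene" or "top" or "wrist"; returns (picture, depth): 480x640x3 uint8, blue, green, red; 480x640 float32, m along the optical axis (not along the pixel's ray), 0 where there is no reading.
- ctrl.camera_params(name): a dict with "fx", "fy", "cx", "cy" (pixels), "k1" (the pictures are not rectified: a ray, as slopes to the right and down, at radius r is drawn at 1 + k1 r^2 times it, then the intrinsics apply), "T" (4x4, takes a point from camera to world coordinates). Camera axes: x right, y down, z forward; pixel columns grow to the right and rows downward; lengths in m; the calibration is good to about 2 mm. A picture is of the moment at which its call begins: read the wrist's pose just before it. camera_params takes no time and is no camera call; for the wrist camera it gives the pose at the moment of the call.
- ctrl.finish_job(): hands the job in; it is judged then, once.
The state is a dict: "clock": time; "qpos": joint angles; "qd": joint speeds; "joint_torque": joint torques, N m; "position": TCP position; "tcp_rot": TCP orientation; "ft_force": force on the tool from outside, world axes, zero at the start; "wrist_torque": the same for the moment, N m; "gripper_width": finger opening in m; "grip_force": force on a finger pad.
Only numpy, scipy, OpenCV 4.12 (cv2) and the standard library are available. Lean on these libraries where they do the work, as an engineer would, in place of code of your own. Each camera call takes 0.05 s, during which the arm holds its last target. There are 200 camera calls.

### The job

The code reader's plate is blocked by a headset somebody stood on it: hang the headset over the horizontal rail, its arch astride the bar with one ear cup on each side, and let go. Then stand the jar of solder paste upright inside the ring on the plate, turned so that its label squarely faces the reader's window. Do not tip over the headset or the jar, and leave the other things on the bench where they are.

Things in the scene. Friction and masses are not known exactly. Their poses are not given: they have to be found in the camera images.
- headset: Black headset, 170 wide, 50 deep, 160 mm tall, 240 g, rigid; stands arch up over the ring on two flat ear cups (28 x 50 x 62 high, inner faces 114 apart). Origin: centre of its underside. x from cup to cup, y across the band, z up. Top of the arch: firm straight cushion, 80 along x, 34 along y (grip across y), z = 138 to 160 mm; its flat underside is what rests on a bar.
- headset_crown (a point): Middle of the top face of the headset's cushion, 160 mm above the headset's origin.
- rail: Fixed bare steel rail: horizontal round bar 16 mm thick, 220 mm long, on two end posts, bar axis 152 mm above the bench. Origin: on the bench under the bar's middle; y along the bar. It stands left or right of the plate.
- rail_mid (a point): Middle of the bar, on its axis, 152 mm above the bench; axes as the rail's.
- jar: Grey plastic jar, black lid flush with it, 60 mm across, 84 mm high, about 300 g. Origin: centre of its underside; z up; x points out through the middle of its label: white paper with a black block code over about 80 degrees of one side. A 12 mm wide white paper seal runs from the label up and over the lid to its middle, so it shows from above.
- jar_label (a point): Middle of the label, on the jar's side, 30 mm out from its axis along its x and 35 mm up.
- station: Fixed reading station: aluminium plate 210 (x) x 250 (y) mm, 6 mm thick, with the grey reader block at its +y end: 75 (x) x 50 (y) mm, top 110 mm above the bench. Its window faces the station's -y, towards the ring, so the direction from ring to window is +y. Origin: on the bench under the plate's centre.
- spot (a point): Centre of the black ring (80 mm inside diameter, flush, 30 mm from the plate's centre towards -y), on the plate's top face, 6 mm above the bench; axes as the station's. The reader's front lies 92 mm from it along +y.
- tin: Bystander: small steel tin, 40 mm across, 22 mm high, standing on the plate beside the reader block. Origin under its centre.
- spool: Bystander: solder spool with green flanges, 64 mm across, 52 mm high. Origin under its centre.
- flux: Bystander: slim white flux bottle, 40 mm across, 110 mm high. Origin under its centre.
- screwdriver: Bystander: screwdriver, 170 mm long, lying on the bench.
Mind the look-alikes: they are no part of the job. What is shaped like the headset but green or purple is not meant. Of the things shaped like the jar, the grey one is meant.

How it is judged (in metres and radians):
On the way, in this order (a step that is already met when the one before it is completed fails the run):
1. the headset hangs astride the bar, released (x of headset_crown in the frame of rail_mid between -0.045 and 0.045 m and y of headset_crown in the frame of rail_mid between -0.085 and 0.085 m and z of headset_crown in the frame of rail_mid between 0.015 and 0.045 m and angle between headset's own z axis and vertical below 0.35 rad and angle between the y axis of headset and the y axis of rail, either way round below 0.5 rad and contact force between headset and rail above 0.5 N and contact force between headset and the fingers below 0.1 N and linear speed of headset below 0.05 m/s), for 0.3 s.
2. the jar stands released inside the ring with its label facing the reader's window (horizontal distance between jar and spot below 0.012 m and z of jar in the frame of spot between -0.003 and 0.003 m and angle between jar's own z axis and vertical below 0.06 rad and angle between the x axis of jar and the y axis of station, either way round below 0.2 rad and y of jar_label in the frame of spot above 0.015 m and contact force between jar and the fingers below 0.1 N and linear speed of jar below 0.02 m/s), for 0.3 s.
At the end, for the whole second after the job is handed in: Headset at rest astride the bar: within 20 degrees of upright, 29 of square across, cushion middle within 45 mm of the bar and 85 mm of its middle. Jar upright at rest on the plate, axis within 12 mm of the ring's centre, label facing the window within 0.2 rad. Both released (all of step 1 and all of step 2); the robot touches nothing.
It fails at once if the headset is tipped over (angle between headset's own z axis and vertical above 0.9 rad).
It fails at once if the jar is tipped over (angle between jar's own z axis and vertical above 0.7 rad).
It fails at once if a bystander is moved more than 30 mm (distance of any of tin, spool, flux, screwdriver from where it was at the start of the episode above 0.03 m).
It also fails if it takes over 72 s, if anything falls off the work surface, if the arm or the gripper's body presses on something with over 40 N, if the wrist force passes 120 N, or if a joint passes its speed limit or range.

## Working session

There is one attempt and no reset: what is moved stays moved. The work goes in short steps, Python scripts to look and compute and a shell command to move; the robot and the scene stay as the last step left them, time stands still between calls to the robot, and variables do not carry over. Pictures are saved under pics/ and viewed, at most 10 in all, crops included, and the job is handed in when it is done.

```bash
ls; mkdir -p pics; python3 - <<'E'
from cell import ctrl
import cv2,numpy as np
for n in("top","scene"):
    p,d=ctrl.camera(n);np.savez('pics/'+n,p=p,d=d,**ctrl.camera_params(n));cv2.imwrite(f'pics/{n}.png',p)
    c=ctrl.camera_params(n);print(n,c)
s=ctrl.state();print(s['position'],s['tcp_rot'],s['clock'])
E
```

```text
pics
top {'fx': 542.6664120203835, 'fy': 542.6664120203835, 'cx': 318.6090992144386, 'cy': 242.82308872628343, 'k1': -0.1064771422096633, 'T': array([[-1.21010308e-02, -9.74757220e-01,  2.22939291e-01,
         1.61947405e-01],
       [-9.99926563e-01,  1.19431283e-02, -2.05657584e-03,
         2.05292779e-02],
       [-6.57930413e-04, -2.22947806e-01, -9.74830161e-01,
         1.53886060e+00],
       [ 0.00000000e+00,  0.00000000e+00,  0.00000000e+00,
         1.00000000e+00]])}
scene {'fx': 599.1553683469724, 'fy': 599.1553683469724, 'cx': 310.3051185940756, 'cy': 230.55286122003668, 'k1': -0.0021670431753821966, 'T': array([[-0.87082823,  0.3004061 , -0.38911999,  1.04026699],
       [ 0.49147522,  0.54894712, -0.67609849,  0.98154664],
       [ 0.01050219, -0.78000849, -0.6256808 ,  1.02214707],
       [ 0.        ,  0.        ,  0.        ,  1.        ]])}
[ 0.18690013 -0.51679813  0.23691404] [[ 9.40475828e-01  3.39860516e-01 -2.16524750e-04]
 [ 3.39860417e-01 -9.40474542e-01  1.59144985e-03]
 [ 3.37234952e-04 -1.57030831e-03 -9.99998710e-01]] 0.1
```

View pics/top.png

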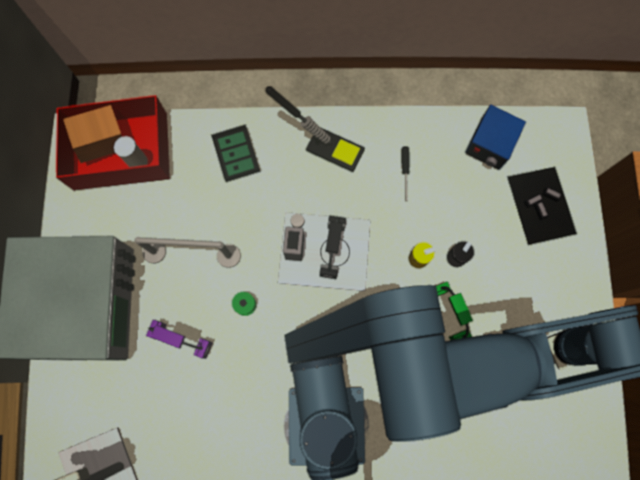

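View pics/scene.png

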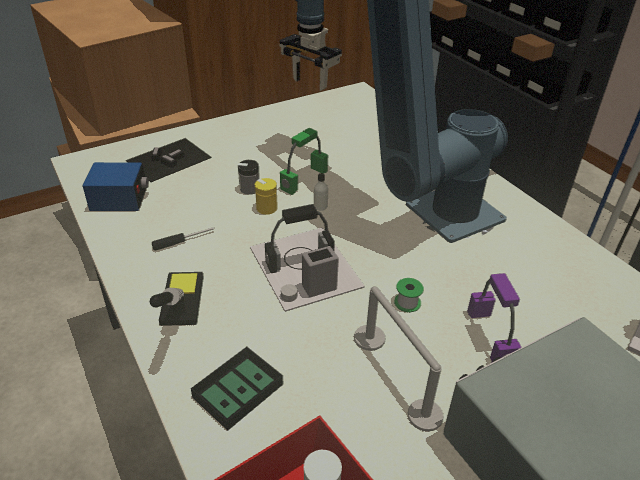

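Top view: the reader and tin are at (295,235) and (297,220), the headset stands at (333,247), the ring is at (335,252), and the rail bar runs (150..240, 243). The grey jar is at (460,253) with its seal pointing up and right, and the yellow look-alike is at (423,253). In the scene view, the flux bottle is at (320,193), behind the headset.

```bash
cat > h.py <<'E'
import numpy as np,cv2
def load(n): return dict(np.load(f'pics/{n}.npz'))
def xyz(f):
    K=np.array([[f['fx'],0,f['cx']],[0,f['fy'],f['cy']],[0,0,1.]])
    h,w=f['d'].shape
    uv=np.stack(np.meshgrid(np.arange(w),np.arange(h)),-1).reshape(-1,1,2).astype(float)
    s=cv2.undistortPoints(uv,K,np.array([f['k1'],0,0,0,0.])).reshape(h,w,2)
    P=np.concatenate([s,np.ones((h,w,1))],-1)*f['d'][...,None]
    P=P@f['T'][:3,:3].T+f['T'][:3,3]; P[f['d']==0]=np.nan
    return P
def rect(pts):
    r=cv2.minAreaRect((pts[:,:2]*1000).astype(np.float32)); return np.round(r[0],1),np.round(r[1],1),round(r[2],1)
E
python3 - <<'E'
from h import *
for n in('top','scene'):
    f=load(n);P=xyz(f);p=f['p'].astype(int);Z=P[...,2]
    hsv=cv2.cvtColor(f['p'],cv2.COLOR_BGR2HSV)
    def rep(name,m,roi):
        M=np.zeros(Z.shape,bool);u0,v0,u1,v1=roi;M[v0:v1,u0:u1]=1;M&=m
        q=P[M]; 
        if len(q)<5: print(n,name,len(q));return
        print(n,name,len(q),'mean',q.mean(0).round(4),'zrange',np.percentile(q[:,2],[2,50,98]).round(3),rect(q))
    if n=='top':
        rep('bar',(Z>.145)&(Z<.175),(130,225,250,275))
        rep('cushion',(Z>.15)&(Z<.17),(315,200,360,285))
        rep('hs',(Z>.03)&(Z<.175),(315,200,360,285))
        rep('jartop',(Z>.075)&(Z<.095),(443,235,478,270))
        rep('seal',(Z>.075)&(Z<.095)&(p.min(-1)>120),(443,235,478,270))
        rep('yellow',(Z>.075)&(Z<.095),(405,235,440,270))
        rep('reader',(Z>.1)&(Z<.12),(280,215,315,265))
        rep('tin',(Z>.02)&(Z<.04),(285,208,308,226))
        rep('plate',(Z>.002)&(Z<.012)&(p.min(-1)>150)&(abs(p.max(-1)-p.min(-1))<40),(276,208,374,292))
        rep('ring',(Z<.012)&(p.max(-1)<90),(312,225,360,280))
        rep('spool',(Z>.04)&(Z<.06),(225,285,265,320))
    else:
        rep('bar',(Z>.147)&(Z<.175),(350,280,450,380))
        rep('cushion',(Z>.15)&(Z<.17),(270,200,330,230))
        rep('jartop',(Z>.075)&(Z<.095),(235,155,258,180))
        rep('seal',(Z>.075)&(Z<.095)&(p.min(-1)>120),(235,155,258,180))
        rep('flux',(Z>.03)&(Z<.12),(312,172,330,205))
        rep('reader',(Z>.105)&(Z<.115),(295,240,345,270))
        rep('green',(hsv[...,0]>50)&(hsv[...,0]<75)&(hsv[...,1]>150)&(Z>.03),(275,125,335,200))
        rep('cushgreen',(hsv[...,0]>50)&(hsv[...,0]<75)&(Z>.155),(275,125,335,200))
# zoomed crops
a=load('top')['p'][190:300,200:490];b=load('scene')['p'][120:310,220:400]
cv2.imwrite('pics/c1.png',np.vstack([cv2.resize(a,(780,296),interpolation=2),cv2.copyMakeBorder(cv2.resize(b,(284,300),interpolation=2),0,0,0,496,0)]))
E
```

```text
top bar 559 mean [0.485  0.3866 0.1595] zrange [0.151 0.16  0.166] (array([485.7, 388.7]), array([238.2,  20.2]), 85.6)
top cushion 357 mean [ 0.49   -0.0207  0.1654] zrange [0.152 0.166 0.17 ] (array([489.3, -20.7]), array([ 33.9, 103.6]), 79.7)
top hs 805 mean [ 0.4809 -0.0194  0.1215] zrange [0.038 0.153 0.172] (array([491.7, -21. ]), array([ 49.6, 172.5]), 79.9)
top jartop 400 mean [ 0.4659 -0.3807  0.0848] zrange [0.078 0.085 0.091] (array([ 466. , -380.7]), array([60.2, 62.9]), 27.6)
top seal 59 mean [ 0.4787 -0.3945  0.0854] zrange [0.078 0.085 0.092] (array([ 476.4, -395.2]), array([60.3, 29. ]), 36.4)
top yellow 388 mean [ 0.4639 -0.2701  0.0851] zrange [0.078 0.085 0.091] (array([ 464.1, -269.9]), array([60.4, 59.4]), 83.3)
top reader 506 mean [0.4968 0.0877 0.1113] zrange [0.103 0.111 0.118] (array([498.4,  88. ]), array([50.4, 77.4]), 84.0)
top tin 141 mean [0.5766 0.0792 0.0293] zrange [0.023 0.029 0.037] (array([578.9,  80.3]), array([38.5, 37.6]), 0.7)
top plate 4252 mean [ 0.4836 -0.0083  0.0067] zrange [0.002 0.007 0.012] (array([4.95e+02, 1.00e-01]), array([285.9, 2
[... 455 characters left out ...]
8] (array([492.4, -23.4]), array([40.1, 92.8]), 81.0)
scene jartop 226 mean [ 0.4673 -0.3807  0.0823] zrange [0.075 0.083 0.088] (array([ 466.8, -384.7]), array([64.2, 55.3]), 65.4)
scene seal 24 mean [ 0.4756 -0.3958  0.0837] zrange [0.079 0.083 0.09 ] (array([ 464.7, -387.8]), array([31.7, 55.5]), 67.7)
scene flux 310 mean [ 0.3311 -0.1958  0.0683] zrange [0.032 0.067 0.111] (array([ 328.9, -199. ]), array([37.6, 38. ]), 67.6)
scene reader 454 mean [0.4996 0.0862 0.1089] zrange [0.105 0.109 0.113] (array([498.4,  88.1]), array([58.2, 75.9]), 85.5)
scene green 2
scene cushgreen 174 mean [ 0.3019 -0.3448  0.1587] zrange [0.155 0.159 0.162] (array([ 299.5, -344.6]), array([86.4, 42.2]), 18.6)
```

View pics/c1.png

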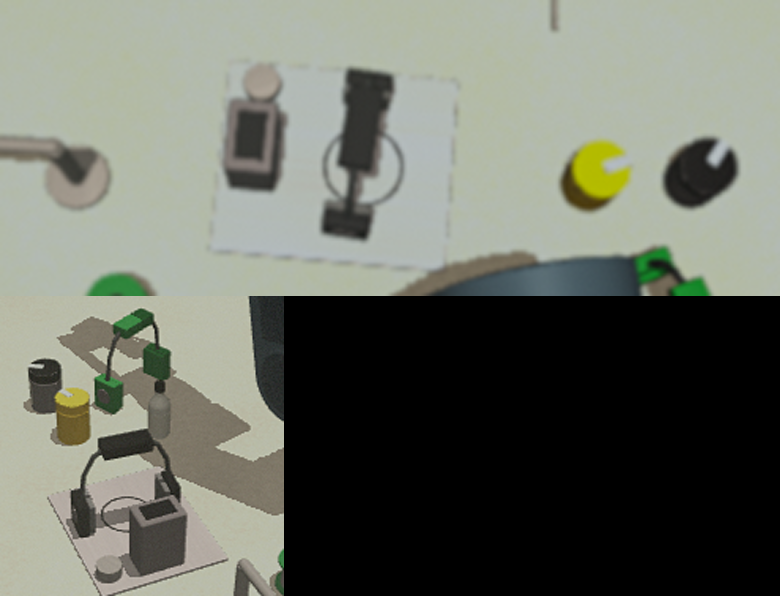

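The headset is at about (0.491, -0.021) with yaw -10°. The rail centre is (0.486, 0.387) with its axis at 85.6°, and the jar is at (0.466, -0.381). These agree with the given sizes and heights. I'll move above the headset next.

```bash
cat >> h.py <<'E'
def to(x,y,z,yaw):
    from cell import ctrl
    s=ctrl.state();R=s['tcp_rot'];p=s['position']
    y0=np.degrees(np.arctan2(R[1,0],R[0,0]))
    d=R.T@(np.array([x,y,z])-p)/.5
    print('pos',p.round(4),'yaw',y0.round(2),'row',d.round(4),'roll',round((-(yaw-y0)+180)%360/45-4,3),'t',s['clock'],'w',round(s['gripper_width'],4),'F',s['ft_force'].round(1),'g',s['grip_force'],'q',s['qpos'].round(0))
def snap(n,name):
    from cell import ctrl
    c=ctrl.camera_params(n);p,d=ctrl.camera(n);np.savez('pics/'+name,p=p,d=d,**c);cv2.imwrite(f'pics/{name}.png',p)
E
python3 -m inch '.9 -.7 0 .67 1;.9 -.7 0 .67 1;.9 -.7 0 .67 1;.9 -.7 0 .67 1;.9 -.7 0 .67 1;.9 -.7 0 .67 1;.9 -.7 0 .67 1;.9 -.7 0 .67 1' 25
python3 -c "from h import *;to(.4905,-.021,.24,-10.3)"
```

```text
clock: 1.1
position: [0.4535, -0.094, 0.2376]
tcp_rot: [[0.984, -0.179, 0.0], [-0.179, -0.984, -0.0], [0.0, 0.0, -1.0]]
ft_force: [0.3, -1.4, 0.6]
gripper_width: 0.093
grip_force: 0.0
pos [ 0.4535 -0.094   0.2376] yaw -10.29 row [ 0.0467 -0.1568 -0.0048] roll 0.0 t 1.1 w 0.093 F [ 0.3 -1.4  0.6] g 0.0 q [-26.   6.  99.  -0.  75.  75.]
```

```bash
python3 -m inch '0 0 0 0 1;0 0 0 0 1'; python3 -c "
from h import *
to(.4905,-.021,.24,-10.3);snap('wrist','w1')
f=load('w1');P=xyz(f);Z=P[...,2];m=(Z>.14)&(Z<.18)&(f['p'].max(-1)<110)&(abs(P[...,1]+.02)<.05)&(abs(P[...,0]-.49)<.1)
q=P[m];print(m.sum(),np.percentile(q[:,2],[2,50,98]),rect(q))"
```

```text
clock: 1.35
position: [0.4525, -0.0958, 0.2373]
tcp_rot: [[0.984, -0.177, -0.001], [-0.177, -0.984, -0.0], [-0.001, 0.0, -1.0]]
ft_force: [0.4, 0.2, -0.3]
gripper_width: 0.0927
grip_force: 0.0
pos [ 0.4525 -0.0958  0.2373] yaw -10.19 row [ 0.0483 -0.1607 -0.0055] roll 0.002 t 1.35 w 0.0927 F [ 0.4  0.2 -0.3] g 0.0 q [-26.   6.  99.  -0.  75.  74.]
7720 [0.14820775 0.16566099 0.16720314] (array([499.2, -26.7]), array([34.8, 96.9]), 80.0)
```

View pics/w1.png

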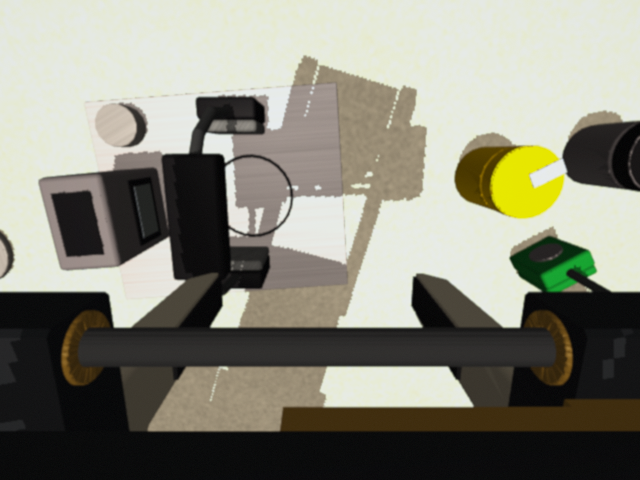

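The wrist view shows the cushion at (197,215) and the ring at about (250,195). I'll measure both from this view.

```bash
python3 -c "
from h import *
f=load('w1');P=xyz(f);Z=P[...,2];dk=f['p'].max(-1)<110
m=(Z>.163)&(Z<.18)&dk&(abs(P[...,1]+.02)<.05)&(abs(P[...,0]-.49)<.1)
q=P[m];print(m.sum(),rect(q))
m=(Z<.012)&(f['p'].max(-1)<70);m[:,:226]=0;m[:,300:]=0;m[:150]=0;m[242:]=0
q=P[m]*1000;print(len(q),q[:,2].mean());A=np.c_[2*q[:,:2],np.ones(len(q))];c=np.linalg.lstsq(A,(q[:,:2]**2).sum(1),rcond=None)[0];print('ring',c[:2],np.sqrt(c[2]+c[0]**2+c[1]**2))
m=(Z>.105)&(Z<.116)&(abs(P[...,1]-.088)<.05)&(abs(P[...,0]-.498)<.06);print('reader',rect(P[m]))
to(.4915,-.021,.24,-10.2)"
```

```text
6626 (array([490.1, -25.5]), array([34. , 78.4]), 79.9)
201 6.435503111427406
ring [483.16664959 -31.93427297] 41.58177606273911
reader (array([495.6,  83.6]), array([50.6, 75.1]), 84.1)
pos [ 0.4523 -0.0966  0.2374] yaw -10.31 row [ 0.05   -0.1628 -0.0054] roll -0.002 t 1.4 w 0.0931 F [-1.3  0.  -0.1] g 0.0 q [-26.   6.  99.  -0.  75.  74.]
```

```bash
python3 -m inch '.049 -.157 0 0 1;.049 -.157 0 0 1;.049 -.157 0 0 1;.049 -.157 .06 0 1;.049 -.157 .139 0 1;.049 -.157 .139 0 1;.049 -.157 .139 0 1'
python3 -c "from h import *;to(.490,-.0235,.168,-10.3)"
```

```text
clock: 2.28
position: [0.4914, -0.0245, 0.1693]
tcp_rot: [[0.984, -0.18, 0.001], [-0.18, -0.984, -0.001], [0.001, 0.0, -1.0]]
ft_force: [0.4, 0.0, 0.9]
gripper_width: 0.0926
grip_force: 0.0
pos [ 0.4914 -0.0245  0.1693] yaw -10.39 row [-0.0031 -0.0015  0.0027] roll -0.002 t 2.275 w 0.0926 F [0.4 0.  0.9] g 0.0 q [-16.  12. 102.  -0.  66.  85.]
```

```bash
python3 -m inch '0 0 .003 0 .3;0 0 .003 0 .3;0 0 .003 0 .3;0 0 .003 0 .3;0 0 .003 0 .3;0 0 .003 0 .3' 25
python3 -m inch '0 0 0 0 .3;0 0 0 0 .2;0 0 0 0 .2;0 0 0 0 .2;0 0 -.04 0 .2;0 0 -.04 0 .2' 25
python3 -c "from h import *;to(.486,.387,.36,-4.4)"
```

```text
clock: 3.02
position: [0.491, -0.023, 0.1666]
tcp_rot: [[0.984, -0.178, -0.0], [-0.178, -0.984, 0.0], [-0.0, 0.0, -1.0]]
ft_force: [-0.4, 0.0, 0.0]
gripper_width: 0.0374
grip_force: 0.2
clock: 3.78
position: [0.4918, -0.0232, 0.1875]
tcp_rot: [[0.984, -0.178, 0.002], [-0.178, -0.984, -0.001], [0.002, 0.0, -1.0]]
ft_force: [-0.3, 0.3, -1.8]
gripper_width: 0.0337
grip_force: 24.9
pos [ 0.4918 -0.0232  0.1875] yaw -10.28 row [-0.157  -0.8051 -0.3455] roll -0.131 t 3.775 w 0.0337 F [-0.3  0.3 -1.8] g 24.93768811225891 q [-16.  11. 100.   0.  69.  85.]
```

```bash
python3 -m inch '0 0 -.1 0 .2;0 0 -.2 0 .2;0 0 -.3 0 .2;0 0 -.35 0 .2;0 0 -.35 0 .2;-.03 -.1 -.35 0 .2;-.06 -.2 -.35 0 .2;-.09 -.3 -.35 0 .2' 30
python3 -c "from h import *;to(.486,.387,.36,-4.4)"
```

```text
clock: 4.78
position: [0.4725, 0.1338, 0.3589]
tcp_rot: [[0.984, -0.179, -0.004], [-0.179, -0.984, -0.0], [-0.004, 0.001, -1.0]]
ft_force: [0.6, 0.2, -2.7]
gripper_width: 0.0337
grip_force: 29.9
pos [0.4725 0.1338 0.3589] yaw -10.33 row [-0.0643 -0.503  -0.0024] roll -0.132 t 4.775 w 0.0337 F [ 0.6  0.2 -2.7] g 29.918908774852753 q [  3.   6.  83.   0.  92. 103.]
```

```bash
python3 -m inch '-.013 -.1 0 0 .2;-.026 -.2 0 0 .2;-.038 -.3 0 -.06 .2;-.05 -.4 0 -.13 .2;-.06 -.47 0 -.13 .2;-.064 -.5 0 -.13 .2;-.064 -.5 0 -.13 .2;-.064 -.5 0 -.13 .2' 30
python3 -c "
from h import *
to(.486,.387,.183,-4.4)
snap('scene','s2');snap('top','t2');to(.486,.387,.183,-4.4)
a=load('s2')['p'][200:440,230:550];b=load('t2')['p'][150:330,120:360]
cv2.imwrite('pics/c2.png',np.hstack([cv2.resize(a,(400,300),interpolation=2),cv2.resize(b,(400,300),interpolation=2)]))"
```

```text
clock: 5.78
position: [0.4867, 0.383, 0.3611]
tcp_rot: [[0.997, -0.078, -0.001], [-0.078, -0.997, -0.001], [-0.001, 0.001, -1.0]]
ft_force: [-0.2, 0.0, -1.6]
gripper_width: 0.0339
grip_force: 29.9
pos [0.4867 0.383  0.3611] yaw -4.49 row [-0.0019 -0.0082  0.3562] roll -0.002 t 5.775 w 0.0339 F [-0.2  0.  -1.6] g 29.934321641921997 q [ 28.  20.  64.  -0.  96. 122.]
pos [0.4869 0.383  0.3618] yaw -4.52 row [-0.0025 -0.008   0.3577] roll -0.003 t 5.875 w 0.0339 F [-0.1  0.4 -1.3] g 29.934105277061462 q [ 28.  20.  64.  -0.  96. 122.]
```

View pics/c2.png

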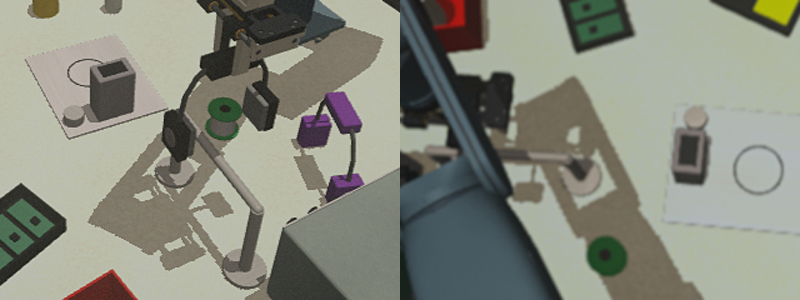

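The headset hangs level, clear above the bar, and the plate's ring is now fully visible. I'll lower it, and measure the ring from these pictures.

```bash
python3 -m inch '-.002 -.008 .1 0 .2;-.002 -.008 .2 0 .2;-.002 -.008 .26 0 .2;-.002 -.008 .31 0 .2;-.002 -.008 .335 0 .2;-.002 -.008 .345 0 .2;-.002 -.008 .351 0 .2;-.002 -.008 .351 0 .2' 30
python3 -c "
from h import *
to(.486,.387,.183,-4.4)
for n,r in(('t2',(325,225,375,280)),('s2',(275,240,325,275))):
  f=load(n);P=xyz(f);g=f['p'].max(-1);m=np.zeros(g.shape,bool);m[r[1]:r[3],r[0]:r[2]]=1
  m&=(abs(P[...,2]-.006)<.012)&(g<110)&(abs(P[...,1]+.03)<.06)
  if n=='s2': m&=(P[...,1]<.025)
  # cast on plane z=.006 rather than depth
  C=f['T'][:3,3];d=P[m]-C;q=(C+d*((.006-C[2])/d[:,2:]))*1000
  e=cv2.fitEllipse(q[:,:2].astype(np.float32));print(n,len(q),e,rect(q/1000))
  m=np.zeros(g.shape,bool);r=(276,208,374,292) if n=='t2' else (240,220,370,315);m[r[1]:r[3],r[0]:r[2]]=1
  m&=(g>150)&(np.ptp(f['p'].astype(int),axis=-1)<60)&(P[...,2]<.02)
"
```

```text
clock: 6.88
position: [0.4863, 0.3885, 0.1869]
tcp_rot: [[0.997, -0.077, 0.001], [-0.077, -0.997, 0.001], [0.001, -0.001, -1.0]]
ft_force: [-0.4, 0.5, -2.1]
gripper_width: 0.0339
grip_force: 29.9
pos [0.4863 0.3885 0.1869] yaw -4.43 row [-0.0004  0.0031  0.0079] roll -0.001 t 6.875 w 0.0339 F [-0.4  0.5 -2.1] g 29.93417054414749 q [ 28.  24.  82.  -0.  74. 123.]Traceback (most recent call last):
  File "<string>", line 10, in <module>
    e=cv2.fitEllipse(q[:,:2].astype(np.float32));print(n,len(q),e,rect(q/1000))
cv2.error: OpenCV(4.12.0) /io/opencv/modules/imgproc/src/shapedescr.cpp:361: error: (-201:Incorrect size of input array) There should be at least 5 points to fit the ellipse in function 'fitEllipseNoDirect'
```

```bash
python3 -m inch '0 0 .004 0 .2;0 0 .008 0 .2;0 0 .008 0 .2'; python3 -m inch '0 0 .003 0 .2;0 0 .003 0 .2'
python3 -c "
from h import *
to(.486,.387,.183,-4.4)"
```

```text
clock: 7.25
position: [0.4861, 0.3885, 0.1825]
tcp_rot: [[0.997, -0.077, 0.001], [-0.077, -0.997, 0.0], [0.001, -0.0, -1.0]]
ft_force: [0.0, 0.6, -0.8]
gripper_width: 0.0334
grip_force: 29.9
clock: 7.5
position: [0.4862, 0.3885, 0.1823]
tcp_rot: [[0.997, -0.077, 0.002], [-0.077, -0.997, 0.001], [0.001, -0.001, -1.0]]
ft_force: [-2.5, -1.9, 7.9]
gripper_width: 0.0338
grip_force: 30.0
pos [0.4862 0.3885 0.1823] yaw -4.42 row [-0.0001  0.003  -0.0013] roll -0.001 t 7.5 w 0.0338 F [-2.5 -1.9  7.9] g 29.95481550693512 q [ 28.  24.  82.  -0.  73. 123.]
```

The cushion now bears on the bar (8 N). I'll release it and retreat straight up.

```bash
python3 -m inch '0 0 0 0 .7;0 0 0 0 .7;0 0 0 0 .7;0 0 0 0 .7;0 0 -.06 0 .7;0 0 -.16 0 .7;0 0 -.24 0 .7;0 0 -.24 0 .8'
python3 -c "
from h import *
to(.47,.0,.28,-4.4);snap('scene','s3')
f=load('s3');P=xyz(f);Z=P[...,2]
m=(Z>.16)&(Z<.19)&(f['p'].max(-1)<90)&(abs(P[...,1]-.387)<.06)&(abs(P[...,0]-.486)<.1)
print(m.sum(),np.percentile(P[m][:,2],[2,50,98]),rect(P[m]))
a=f['p'][200:440,230:550];cv2.imwrite('pics/c3.png',cv2.resize(a,(640,480),interpolation=2))"
```

```text
clock: 8.5
position: [0.4874, 0.3892, 0.3048]
tcp_rot: [[0.997, -0.077, 0.007], [-0.077, -0.997, 0.004], [0.007, -0.004, -1.0]]
ft_force: [0.0, 0.8, -0.4]
gripper_width: 0.0707
grip_force: 0.0
pos [0.4874 0.3892 0.3048] yaw -4.43 row [0.025  0.7791 0.0465] roll -0.001 t 8.5 w 0.0707 F [ 0.   0.8 -0.4] g 0.0 q [ 28.  20.  71.   0.  88. 123.]
823 [0.16172583 0.17912132 0.18327048] (array([488.6, 388.8]), array([ 36.9, 106.8]), 85.1)
```

View pics/c3.png

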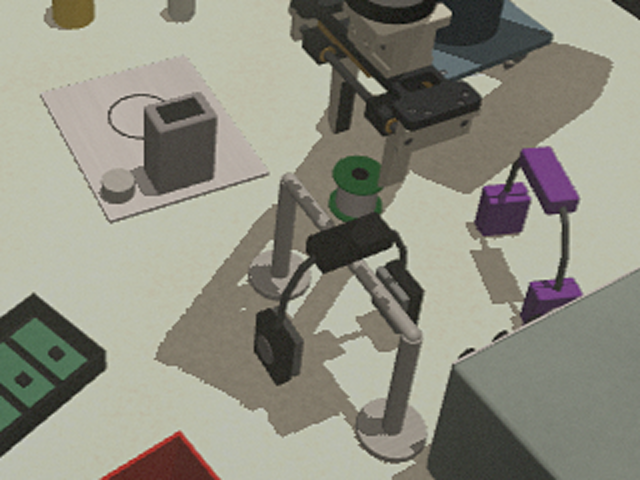

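The headset is astride the bar, level and released. Its crown is 27 mm above the bar axis and within 3 mm of the bar's middle. Next I'll go to the jar.

```bash
python3 -m inch '-.036 .98 0 .3 1;-.036 .98 0 .5 1;-.036 .98 0 .8 1;-.036 .98 0 .99 1;-.036 .98 0 .99 1;-.036 .98 0 .99 1;-.036 .98 0 .99 1;-.036 .98 0 .99 1'
python3 -c "from h import *
to(.407,-.313,.26,-49)"
```

```text
clock: 9.55
position: [0.4288, -0.1006, 0.299]
tcp_rot: [[0.656, -0.755, -0.002], [-0.755, -0.656, 0.001], [-0.003, 0.001, -1.0]]
ft_force: [0.7, -0.1, 1.0]
gripper_width: 0.093
grip_force: 0.0
pos [ 0.4288 -0.1006  0.299 ] yaw -49.03 row [0.2925 0.3114 0.0775] roll -0.001 t 9.55 w 0.093 F [ 0.7 -0.1  1. ] g 0.0 q [-28.   1.  95.  -0.  84. 111.]
```

```bash
python3 -m inch '.29 .31 .077 0 1;.29 .31 .077 0 1;.29 .31 .077 0 1;.29 .31 .077 0 1;.29 .31 .077 0 1;.29 .31 .077 0 1'
cat > jar.py <<'E'
from h import *
import sys
n=sys.argv[1];to(.466,-.381,.24,-49);snap('wrist',n)
f=load(n);P=xyz(f);Z=P[...,2];p=f['p'].astype(int)
m=(abs(Z-.084)<.006)&(np.hypot(P[...,0]-.467,P[...,1]+.382)<.045)
h,w=m.shape
print('top',m.sum(),np.median(P[m][:,2]),cv2.minEnclosingCircle((P[m][:,:2]*1000).astype(np.float32)),P[m].mean(0))
s=m&(p.min(-1)>110)
print('seal',s.sum(),rect(P[s]),P[s].mean(0))
E
python3 jar.py w2
```

```text
clock: 10.3
position: [0.4081, -0.3087, 0.2612]
tcp_rot: [[0.656, -0.754, -0.001], [-0.754, -0.656, 0.002], [-0.003, -0.001, -1.0]]
ft_force: [0.8, -0.0, -0.2]
gripper_width: 0.0928
grip_force: 0.0
pos [ 0.4081 -0.3087  0.2612] yaw -48.98 row [0.1853 0.0075 0.0419] roll 0.001 t 10.3 w 0.0928 F [ 0.8 -0.  -0.2] g 0.0 q [-50.  10.  91.   0.  79.  89.]
top 4161 0.08417400823484916 ((463.16534423828125, -385.4873962402344), 30.822519302368164) [ 0.46321355 -0.38538729  0.08416504]
seal 135 (array([ 463.8, -403.2]), array([42.3, 25.6]), 32.0) [ 0.47087022 -0.39756675  0.08439   ]
```

View pics/w2.png

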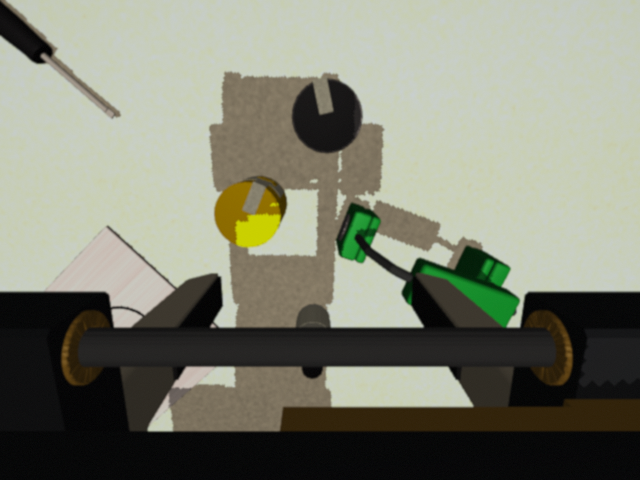

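```bash
python3 -c "
from h import *
f=load('w2');P=xyz(f);Z=P[...,2];p=f['p'].astype(int)
r=np.hypot(P[...,0]-.4632,P[...,1]+.3854)
m=(abs(Z-.084)<.004)&(r<.028)
s=m&(p.min(-1)>75);print(np.percentile(p[m].min(-1),[50,85,95]),s.sum(),rect(P[s]))
c=P[s].mean(0)-P[m].mean(0);print(c,np.degrees(np.arctan2(c[1],c[0])))
f=load('top');P=xyz(f);p=f['p'].astype(int);m=(abs(P[...,2]-.084)<.01)&(np.hypot(P[...,0]-.466,P[...,1]+.3807)<.035);s=m&(p.min(-1)>100)&(np.hypot(P[...,0]-.466,P[...,1]+.3807)<.028);c=P[s].mean(0)-P[m].mean(0);print(c,s.sum(),np.degrees(np.arctan2(c[1],c[0])))
f=load('t2');P=xyz(f);g=f['p'].min(-1);m=(g<140)&(abs(P[...,2]-.006)<.015);k=np.zeros_like(m);k[225:280,318:358]=1;m&=k
C=f['T'][:3,3];d=P[m]-C;q=(C+d*((.006-C[2])/d[:,2:]))*1000;print('ring t2',len(q),rect(q/1000))
f=load('s3');P=xyz(f);g=f['p'].min(-1);m=(g<120)&(abs(P[...,2]-.006)<.012)&(np.hypot(P[...,0]-.485,P[...,1]+.03)<.05)
C=f['T'][:3,3];d=P[m]-C;q=(C+d*((.006-C[2])/d[:,2:]))*1000;print('ring s3',len(q),rect(q/1000),q.mean(0), cv2.fitEllipse(q[:,:2].astype(np.float32)))
to(.4642,-.3835,.14,-49)"
```

```text
[ 22.  43. 109.] 455 (array([ 475.3, -394.3]), array([12. , 25.5]), 53.4)
[ 0.01182969 -0.0086362   0.00050623] -36.13110717413132
[ 0.01246498 -0.00996293  0.00103297] 43 -38.63442913005607
ring t2 142 (array([486.5, -28.4]), array([83.9, 85.6]), 89.3)
ring s3 67 (array([494.3, -42.4]), array([85.5, 59.6]), 41.7) [498.12255454 -45.48302538   6.        ] ((485.323974609375, -32.300559997558594), (83.41873931884766, 83.77598571777344), 15.27680492401123)
pos [ 0.4083 -0.3085  0.2617] yaw -48.93 row [0.1869 0.0144 0.2431] roll 0.002 t 10.35 w 0.0931 F [0.1 0.4 0.3] g 0.0 q [-50.  10.  91.   0.  79.  89.]
```

```bash
python3 -m inch '.05 .01 0 0 1;.17 .012 0 0 1;.187 .014 .05 0 1;.187 .014 .15 0 1;.187 .014 .24 0 1;.187 .014 .33 0 1;.187 .014 .39 0 1;.187 .014 .39 0 1'
python3 -m inch '0 0 0 0 .5;0 0 0 0 .5;0 0 0 0 .5;0 0 0 0 .5;0 0 0 0 .5;0 0 0 0 .5' 25
python3 -c "from h import *
to(.4645,-.383,.12,-49)"
```

```text
clock: 11.35
position: [0.4638, -0.3821, 0.0652]
tcp_rot: [[0.658, -0.753, -0.003], [-0.753, -0.658, 0.004], [-0.005, -0.0, -1.0]]
ft_force: [-0.1, -0.4, -0.1]
gripper_width: 0.0924
grip_force: 0.0
clock: 12.1
position: [0.4646, -0.3856, 0.068]
tcp_rot: [[0.656, -0.755, 0.001], [-0.755, -0.656, -0.001], [0.001, 0.0, -1.0]]
ft_force: [-2.1, -0.1, 5.8]
gripper_width: 0.0592
grip_force: 25.0
pos [ 0.4646 -0.3856  0.068 ] yaw -48.98 row [-0.0038 -0.0033 -0.1039] roll 0.0 t 12.1 w 0.0592 F [-2.1 -0.1  5.8] g 25.001147214788944 q [-50.  29.  92.  -0.  59.  89.]
```

```bash
python3 -m inch '0 0 -.03 0 .5;0 0 -.1 0 .5;0 0 -.2 0 .5;0 0 -.264 0 .5;0 0 -.264 -.24 .5;0 0 -.264 -.48 .5;0 0 -.264 -.72 .5;0 0 -.264 -.95 .5' 30
python3 -c "from h import *
to(.4855,-.030,.2,72.4)"
```

```text
clock: 13.1
position: [0.4642, -0.3846, 0.1992]
tcp_rot: [[0.995, -0.103, -0.0], [-0.103, -0.995, 0.001], [-0.001, -0.001, -1.0]]
ft_force: [-0.6, 0.2, -3.3]
gripper_width: 0.0591
grip_force: 30.0
pos [ 0.4642 -0.3846  0.1992] yaw -5.88 row [-0.0303 -0.7099 -0.0009] roll -1.74 t 13.1 w 0.0591 F [-0.6  0.2 -3.3] g 29.994467301294208 q [-50.  22.  84.   0.  75.  46.]
```

```bash
python3 -m inch '-.005 -.1 0 -.2 .5;-.01 -.2 0 -.4 .5;-.015 -.31 0 -.6 .5;-.02 -.42 0 -.8 .5;-.025 -.53 0 -1 .5;-.03 -.64 0 -1 .5;-.03 -.71 0 -1 .5;-.03 -.71 0 -1 .5'
python3 -c "from h import *
to(.4855,-.030,.2,72.4)"
```

```text
clock: 14.1
position: [0.4875, -0.028, 0.1994]
tcp_rot: [[0.777, 0.629, -0.0], [0.629, -0.777, 0.001], [0.0, -0.001, -1.0]]
ft_force: [0.1, -1.1, -3.1]
gripper_width: 0.0588
grip_force: 30.0
pos [ 0.4875 -0.028   0.1994] yaw 38.99 row [-0.0057  0.0006 -0.0012] roll -0.742 t 14.1 w 0.0588 F [ 0.1 -1.1 -3.1] g 29.999336118344218 q [-16.  10.  99.   0.  70.  35.]
```

```bash
python3 -m inch '-.003 0 0 -.24 .5;-.005 0 0 -.48 .5;-.005 0 0 -.742 .5;-.005 0 .07 -.742 .5;-.005 0 .15 -.742 .5;-.005 0 .2 -.742 .5;-.005 0 .22 -.742 .5;-.005 0 .22 -.742 .5'
python3 -c "from h import *
to(.4855,-.030,.074,72.4);snap('scene','s4');snap('top','t4');snap('wrist','w4')
a=load('s4')['p'][190:310,230:390];b=load('t4')['p'][190:310,260:420]
cv2.imwrite('pics/c4.png',np.hstack([cv2.resize(a,(400,300),interpolation=2),cv2.resize(b,(400,300),interpolation=2)]))"
```

```text
clock: 15.1
position: [0.486, -0.0327, 0.0891]
tcp_rot: [[0.307, 0.952, -0.001], [0.952, -0.307, 0.0], [-0.0, -0.001, -1.0]]
ft_force: [-0.4, -0.7, -3.0]
gripper_width: 0.0589
grip_force: 30.0
pos [ 0.486  -0.0327  0.0891] yaw 72.12 row [ 0.0048 -0.0026  0.0302] roll -0.006 t 15.1 w 0.0589 F [-0.4 -0.7 -3. ] g 29.999126591719687 q [-17.  18. 108.  -0.  55.   1.]
```

View pics/c4.png

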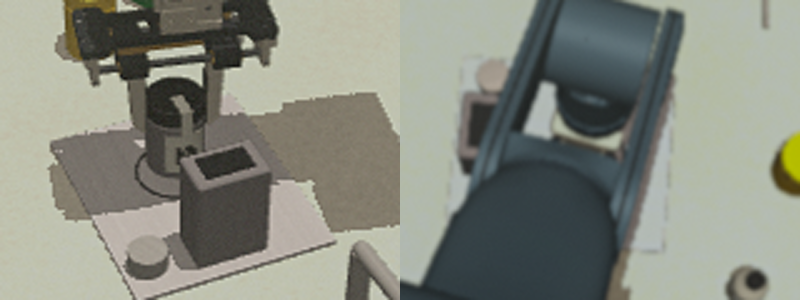

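View pics/w4.png

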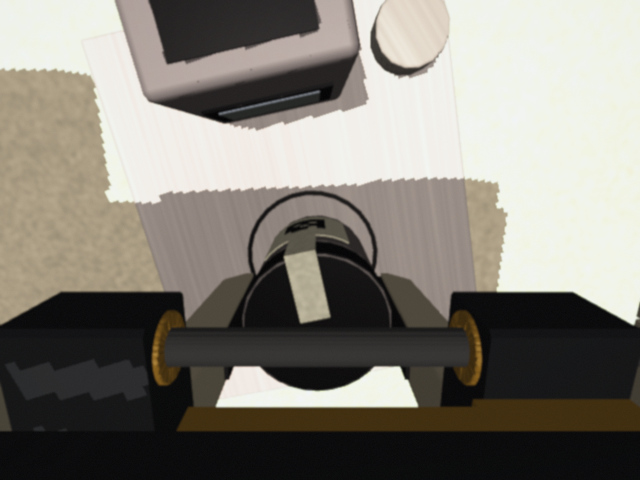

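The wrist view shows the lid at (317,320), the seal (305,285) pointing at the window, the ring's arc at (312,195..260), and the reader's front edge from (150,100) to (355,60). I'll measure all of these from this one picture.

```bash
cat > fit.py <<'E'
from h import *
import sys
def circ(q):
    from scipy.optimize import least_squares
    r=least_squares(lambda c:np.hypot(q[:,0]-c[0],q[:,1]-c[1])-c[2],[*q[:,:2].mean(0),35],loss='soft_l1');return r.x,np.abs(r.fun).mean()
f=load(sys.argv[1]);P=xyz(f)*1000;Z=P[...,2];p=f['p'].astype(int);zt=float(sys.argv[2])
U,V=np.meshgrid(np.arange(640),np.arange(480));near=np.hypot(P[...,0]-486,P[...,1]+31)<60
lid=near&(abs(Z-zt)<5)&(V<328)&(U>235)&(U<400)
print('lid z',np.median(Z[lid]),lid.sum())
e=np.array([[u,v] for v in range(260,326) for u in (np.where(lid[v])[0][[0,-1]] if lid[v].any() else [])])
print('lid',circ(P[e[:,1],e[:,0]]))
s=lid&(p.min(-1)>75)&(np.hypot(P[...,0]-486,P[...,1]+31)<40);s=cv2.erode(s.astype(np.uint8),np.ones((3,3)))>0
print('seal',s.sum(),rect(P[s]/1000))
rg=near&(abs(Z-6)<8)&(p.max(-1)<70)&(V<265)&(V>185)
print('ring',rg.sum(),circ(P[rg]))
rd=(abs(Z-110)<6)&(V<130)&(abs(P[...,1]-85)<45);print('reader',rect(P[rd]/1000))
E
python3 fit.py w4 105; python3 - <<'E'
from h import *
f=load('s3');P=xyz(f)*1000
for n in('s3',):
    m=(abs(P[...,2]-109)<5)&(abs(P[...,1]-88)<45)&(abs(P[...,0]-498)<60);print(rect(P[m]/1000))
for n,k in(('t2',0),):
    f=load(n);P=xyz(f);p=f['p'].astype(int)
    m=(p.min(-1)>150)&(abs(P[...,2]-.006)<.02)&(np.ptp(p,axis=-1)<25);m[:,:276]=0;m[:,374:]=0;m[:208]=0;m[292:]=0
    m=cv2.morphologyEx(m.astype(np.uint8),2,np.ones((3,3)))>0
    print('plate',m.sum(),rect(P[m]))
E
```

```text
lid z 106.32223606610451 9774
lid (array([485.61705992, -33.63345815,  30.83213775]), np.float64(0.8799590104717344))
seal 1937 (array([487.5, -15.8]), array([28.3, 11.6]), 84.5)
ring 763 (array([483.09360274, -32.04405469,  41.56578483]), np.float64(0.5767002387165779))
reader (array([491.4,  68.8]), array([31.4, 79.9]), 71.7)
(array([498.3,  84.9]), array([56.1, 77.5]), 82.9)
plate 7043 (array([ 4.964e+02, -1.000e-01]), array([287.4, 249.6]), 89.3)
```

The label is aligned within about 1°. The centring error is only about 3 mm, so I'll correct it and lower the jar.

```bash
python3 -m inch '.0015 -.0057 0 0 .5;.0015 -.0057 .01 0 .5;.0015 -.0057 .02 0 .5;.0015 -.0057 .026 0 .5;.0015 -.0057 .029 0 .5;.0015 -.0057 .029 0 .5'
python3 -c "from h import *
to(.483,-.031,.074,72.1)"
```

```text
clock: 16.0
position: [0.4836, -0.0305, 0.0745]
tcp_rot: [[0.306, 0.952, -0.0], [0.952, -0.306, 0.0], [-0.0, -0.0, -1.0]]
ft_force: [0.1, -0.6, -3.6]
gripper_width: 0.0592
grip_force: 30.0
pos [ 0.4836 -0.0305  0.0745] yaw 72.16 row [-0.0013 -0.0008  0.001 ] roll 0.001 t 16.0 w 0.0592 F [ 0.1 -0.6 -3.6] g 29.999007910955697 q [-17.  19. 109.  -0.  53.   1.]
```

```bash
python3 -m inch '0 0 .002 0 .5;0 0 .002 0 .5;0 0 .002 0 .5'; python3 -m inch '0 0 .002 0 .5;0 0 .002 0 .5;0 0 .002 0 .5' | grep -E 'force|pos'
```

```text
clock: 16.38
position: [0.4838, -0.0305, 0.074]
tcp_rot: [[0.306, 0.952, 0.001], [0.952, -0.306, -0.0], [0.0, 0.001, -1.0]]
ft_force: [-0.8, 0.2, 1.8]
gripper_width: 0.0587
grip_force: 30.0
position: [0.4838, -0.0305, 0.074]
ft_force: [-4.3, 0.7, 11.9]
grip_force: 30.0
```

The jar is down on the plate. I'll release it and retreat up.

```bash
python3 -m inch '0 0 0 0 1;0 0 0 0 1;0 0 0 0 1;0 0 0 0 1;0 0 0 0 1' | grep -E 'force|pos'
python3 -m inch '0 0 -.05 0 1;0 0 -.15 0 1;0 0 -.25 0 1;0 0 -.3 0 1;-.1 0 -.3 0 1;-.12 0 -.3 0 1;-.12 0 -.3 0 1'
python3 -c "from h import *
to(.483,-.031,.074,72.1);snap('wrist','w5');snap('scene','s5')
f=load('s5');P=xyz(f);Z=P[...,2]
m=(Z>.16)&(Z<.19)&(f['p'].max(-1)<90)&(abs(P[...,1]-.387)<.06)&(abs(P[...,0]-.486)<.1)
print(m.sum(),np.percentile(P[m][:,2],[2,50,98]),rect(P[m]))"
python3 fit.py w5 90
```

```text
position: [0.4836, -0.0305, 0.0726]
ft_force: [-0.5, 0.1, 0.6]
grip_force: 0.0
clock: 18.25
position: [0.465, -0.0879, 0.2224]
tcp_rot: [[0.308, 0.951, -0.0], [0.951, -0.308, 0.001], [0.0, -0.001, -1.0]]
ft_force: [-0.3, -0.2, -0.3]
gripper_width: 0.0927
grip_force: 0.0
pos [ 0.465  -0.0879  0.2224] yaw 72.04 row [ 0.1192 -0.0007  0.2969] roll -0.001 t 18.25 w 0.0927 F [-0.3 -0.2 -0.3] g 0.0 q [-24.   8.  99.   0.  73.  -6.]
824 [0.16154542 0.17883583 0.18326702] (array([488.3, 389. ]), array([ 38.5, 105.7]), 86.2)
lid z 90.19505255797633 5147Traceback (most recent call last):
  File "fit.py", line 11, in <module>
    print('lid',circ(P[e[:,1],e[:,0]]))
                       ~^^^^^
IndexError: too many indices for array: array is 1-dimensional, but 2 were indexed
```

View pics/w5.png

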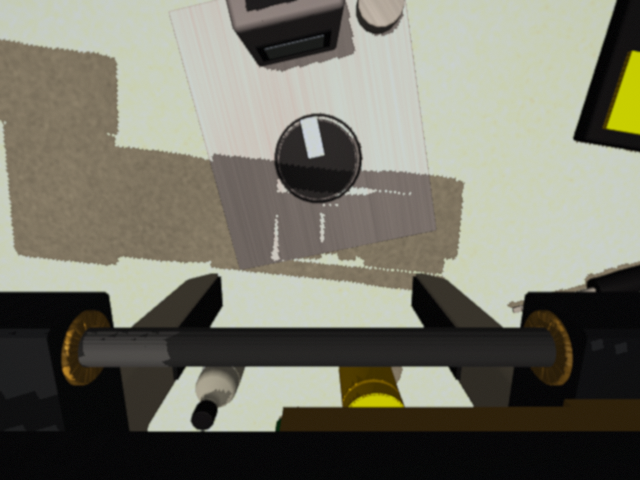

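The jar at (318,158) stands inside the ring with its seal pointing at the window at (295,48). I'll do a quick numerical check.

```bash
sed -i 's/(V<328)&(U>235)/(V<328)\&(U>235)/; s/range(260,326)/range(int(sys.argv[3]),326)/; s/(V<265)&(V>185)/(V<265)\&(V>int(sys.argv[4]))/' fit.py; python3 fit.py w5 90 112 105; python3 -c "
from h import *
P=xyz(load('w5'));p=load('w5')['p'].astype(int);print('plate/lid edge pts',[P[v,u].round(3) for v,u in((12,172),(262,240),(230,434))])"
```

```text
lid z 90.19505255797633 5147
lid (array([482.66219388, -30.39938173,  29.92244591]), np.float64(0.22150446669893298))
seal 583 (array([484.5, -14. ]), array([27.2, 12. ]), 84.3)
ring 520 (array([483.11656774, -31.88013876,  41.34736146]), np.float64(0.5981015188529384))
reader (array([491.2,  62.5]), array([19., 76.]), 71.9)
plate/lid edge pts [array([0.399, 0.13 , 0.009]), array([ 0.373, -0.107,  0.006]), array([ 0.575, -0.137,  0.005])]
```

```bash
python3 -c "
from cell import ctrl;print(ctrl.finish_job())"
```

```text
the job is handed in; nothing more can be done
None
```

I handed the job in at about 18 s: the headset hangs released astride the rail, and the jar stands upright about 1.5 mm from the ring's centre with its label within about 1° of facing the window; no verdict came back.

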